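# Hang the tool-holder plate on the sloping stand

### The arm

A 6-joint arm with a two-finger parallel gripper is mounted at the origin on the work surface. World frame = base frame: x ahead of the robot, y to its left, z up, the work surface at z = 0. Lengths are in mm, angles in degrees, forces in N, time in s.
With the tool pointing down it reaches from about 325 to 850 mm from the base axis. Payload 4.4 kg.
Tool frame: the origin (TCP) lies at the very end of the fingers, on their centre line; the grasp point (between the pads) lies 19 mm behind it; z points along the fingers, y is the line along which they close (so a half turn about z gives the same grasp; the last joint's range is limited). The gripper opens to 94 mm and grips with 3 to 60 N. Pads are 16 mm wide; open, the fingers measure 119 mm over their backs; the gripper's body (75 mm by 177 mm) begins 78 mm behind the grasp point.
Start: joints at [-76.117, 11.837, 88.321, -0, 79.842, -8.623], TCP at [220.085, -531.215, 205.447] pointing down, gripper open.
Joint ranges: [-156.59, 156.59], [-49.26, 127.26], [12.9, 141.05], [-63.56, 243.56], [4.71, 150.69], [-161.64, 161.64]. Speed limits (degrees/s): [159.86, 159.86, 180, 180, 180, 180].

### API

Orientations are given as a 3x3 rotation matrix whose columns are the frame's x, y, z axes.
In Python, from rig import r, imaging gives the robot as it stands.
- The arm moves only by the tool send_rows, never from a script. Its argument "commands" is a list of rows, each a list of 5 numbers: the shift along the tool's x, y, z scaled (see below), then the turn about the tool's z scaled (see below), then the opening, from 0 (shut) to 1 (fully open). In form: [[x, y, z, yaw, fingers], ...]. A call has 1 to 5 rows; each row is the pose to reach, as a shift and turn from the pose commanded when the call began, along the tool's axes at that moment, turning the shorter way round; what a row does not reach only later rows make up. The controller multiplies each number of a shift by 0.1 m and each number of a turn by pi rad. A row lasts 1/8 s, in which the tool goes at most 62.5 mm and 10.7 degrees, less where a joint would pass 70% of its speed; a pose out of reach is approached as far as the arm can. A call with a number of a shift or a turn outside -1 to 1 is refused whole. A call with a gripper value outside its range is refused whole. The fingers move at their own pace and stop on an object; the grip force is fixed at half the most. Time passes only in rows, so rows that repeat a pose let the fingers close. It gives the time, the measured TCP pose, the force, the opening and the grip force at its end, in the units of the state.
- r.state(): the state, without advancing time (a new reading comes with each control period).
- imaging.read_camera(name): name is "side" or "top" or "wrist"; returns the picture (420x560x3 uint8, red, green, blue); there is no depth.
- imaging.camera_params(name): a dict with "vertical_fov" (degrees; the focal length in pixels is half the picture's height over the tangent of half this angle, whatever the lens; pixels are square), "cx", "cy" (the principal point, pixels), "world_from_camera" (4x4, takes a point from camera to world coordinates). Camera axes: x right, y up, looking along -z (the intrinsics and any distortion apply to the point x, -y, -z); pixel columns grow to the right and rows downward; lengths in mm; the calibration is good to about 2 mm. A picture is of the moment at which its call begins: read the wrist's pose just before it. camera_params takes no time and is no camera call; for the wrist camera it gives the pose at the moment of the call.
- r.sign_off(): hands the job in; it is judged then, once.
The state is a dict: "time": time; "q": joint angles; "qd": joint speeds; "tau": joint torques, N m; "ee_pos": TCP position; "tool_rot": TCP orientation; "force": force on the tool from outside, world axes, zero at the start; "ft_torque": the same for the moment, N m; "opening": opening from 0.0 (shut) to 1.0 (fully open); "grip_force": force on a finger pad.
Only numpy, scipy, OpenCV 4.12 (cv2) and the standard library are available. Lean on these libraries where they do the work, as an engineer would, in place of code of your own. Each camera call takes 0.05 s, during which the arm holds its last target. There are 200 camera calls.

### The job

Pick up the aluminium plate with the tool-holder block and hang it on the sloping grey stand: bring its two keyholes down over the two screw heads until it lies flat on the sloping face, then slide it straight down the slope until the screws reach the ends of their slots and the sprung catch pops up behind its top edge. Let go and leave it locked there. Do not disturb the bottle, the glass dish or the potted seedling.

Things in the scene. Friction and masses are not known exactly. Their poses are not given: they have to be found in the camera images.
- plate: Loose aluminium plate, 90 mm (x) by 150 mm (y) by 4 mm thick, 0.17 to 0.35 kg, flat on the bench, a grey block standing on it and a keyhole through it on each side of the block. Origin: centre of its underside; x points to its top edge, y to its left, z up. Block (to grasp): centred on the origin, 56 mm along x, 24 mm wide along y, 4 to 44 mm above the underside.
- openings (a point): Point on the plate's underside midway between the two keyholes' wide openings (plate x = -2, y = 0 mm). Openings at plate y = +48 and -48 mm, each 16 by 16 mm (x from -10 to +6); from each a slot 9 mm wide runs up in +x (bevelled mouth from +6 to +9.5) to a flat end at x = +17 mm. Below x = -10 the plate is solid.
- panel: Grey-painted sloping face of the fixed stand, 35 degrees from level, rising away from the robot. x up the slope, y left, z square out of the face. The face is z = 0, from x = -60 to +80, y = -95 to +95 mm. With the screws in their middle setting, the plate's origin and axes lie on these when it is home, and 16 mm further up the slope (x = +16 mm) when the heads pass through the openings.
- screws_mid (a point): Point on the face (panel x = +14, y = 0 mm) midway between the two screws in their middle setting, at y = +48 and -48 mm. The screws, with the catch, are clamped at an unknown setting up to 6 mm up or down the slope from here, not reported: look or feel for it. They stay put in use. Shank 6 mm diameter; head 12 mm, its top bevelled to 8 mm, from 6 to 11 mm above the face.
- catch (a joint): Sprung steel button in the face at y = 0, 26 mm wide, 33 to 41 mm up the slope from the screws (2 mm clear of the plate's top edge when home). It stands 8 mm proud: 0 = up, 0.008 m = pressed flush by the plate. 1 N starts it, 2.5 N holds it flush. The plate presses it while the heads are in the openings; it pops up when the plate is home.
- bottle: Clear plastic bottle with blue cap, 52 mm across, about 110 mm tall, upright on the bench; origin at the centre of its underside. Leave alone.
- dish: Closed glass dish, 90 mm across, 14 mm high, on the bench; origin at the centre of its underside. Leave alone.
- pot: White plastic pot with seedlings, 68 mm across at the rim, 55 mm high (leaves to about 130 mm), on the bench; origin at the centre of its underside. Leave alone.
There are look-alikes about, which are no part of the job. Several things look just like the plate: the one meant starts farthest from the robot's base.

How it is judged:
By the outcome, as a careful person would: the job done as asked, in the order asked, and still so for the second after the job is handed in, with the robot touching nothing.
It also fails if it takes over 48 s, if anything falls off the work surface, if the arm or the gripper's body presses on something with over 40 N, if the wrist force passes 120 N, or if a joint passes its speed limit or range.

## Working session

There is one attempt and no reset: what is moved stays moved. The work goes in short steps, Python scripts to look and compute and a tool call to move; the robot and the scene stay as the last step left them, time stands still between calls to the robot, and variables do not carry over. Pictures are saved under pics/ and viewed, at most 10 in all, crops included, and the job is handed in when it is done.

Besides the shell and the picture viewer there is one more tool, called after "Call:" by a JSON object that holds its "op" and its "data". send_rows: Moves the arm, as the interface text tells. Shifts and turns lie within -1 to 1; 1 stands for 0.1 m of shift or pi rad of turn. Its arguments: {"type":"object","properties":{"commands":{"type":"array"}},"required":["commands"]}

```bash
ls; mkdir -p pics; python3 - <<'E'
from rig import r, imaging
import cv2,numpy as np
for n in("top","side"):
    im=imaging.read_camera(n); p=imaging.camera_params(n); print(n,p)
    cv2.imwrite(f"pics/{n}0.png",im[:,:,::-1])
s=r.state();print(s["time"],s["ee_pos"],s["tool_rot"],s["force"],s["opening"])
E
```

```text
pics
top {'vertical_fov': 54.95520017601533, 'cx': 279.1388696027383, 'cy': 210.45159673845154, 'world_from_camera': array([[ 1.95603274e-02,  9.97618481e-01, -6.61419723e-02,
         4.88628713e+02],
       [-9.99806458e-01,  1.93780138e-02, -3.39688933e-03,
         1.70435690e+01],
       [-2.10709952e-03,  6.61956153e-02,  9.97804440e-01,
         1.03757081e+03],
       [ 0.00000000e+00,  0.00000000e+00,  0.00000000e+00,
         1.00000000e+00]])}
side {'vertical_fov': 57.32147778770819, 'cx': 271.006402781553, 'cy': 216.28951278963322, 'world_from_camera': array([[ 9.03216215e-01,  2.54273837e-01, -3.45753213e-01,
         2.97560518e+02],
       [-4.29120480e-01,  5.49091519e-01, -7.17184855e-01,
        -5.48356445e+02],
       [ 7.48881184e-03,  7.96142776e-01,  6.05062475e-01,
         5.40373663e+02],
       [ 0.00000000e+00,  0.00000000e+00,  0.00000000e+00,
         1.00000000e+00]])}
0.1 [ 219.91194336 -530.49833714  204.41549647] [[ 9.23836311e-01  3.82787464e-01 -4.77057840e-04]
 [ 3.82787628e-01 -9.23834228e-01  1.98782546e-03]
 [ 3.20192305e-04 -2.01903718e-03 -9.99997910e-01]] [-0.02152165  0.64410345 -0.0529446 ] 0.9992689681520783
```

View pics/top0.png

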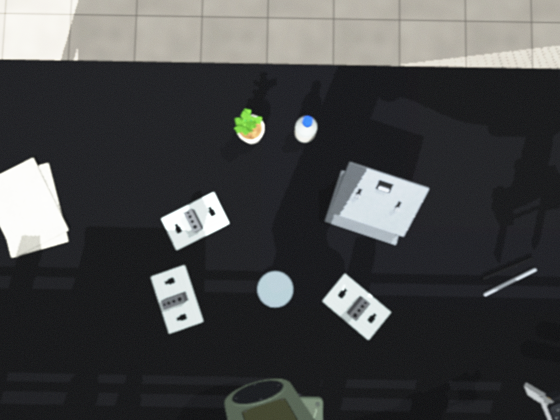

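View pics/side0.png

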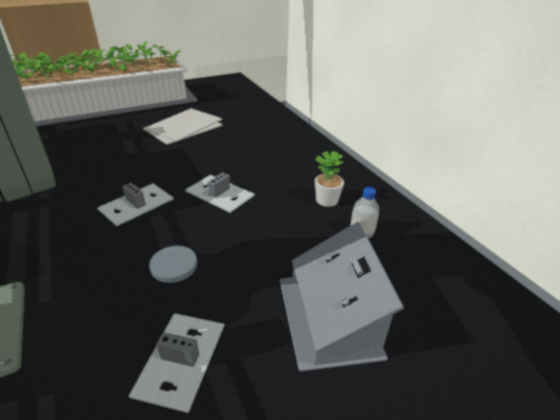

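Both views show three plates with blocks. In the top view they are at px (195,221), (177,299) and (357,307). The stand is near (380,203), with screws at about (360,191) and (398,205) and the catch at (384,186). The dish is at (275,289), the pot at (250,126) and the bottle at (306,127). The plate at (195,221) looks farthest from the base. I'll compute the distances and check a close crop.

```bash
cat > h.py <<'E'
import numpy as np,cv2
from rig import r, imaging
def ray(p,uv):
    f=210/np.tan(np.radians(p["vertical_fov"]/2)); T=p["world_from_camera"]
    uv=np.atleast_2d(uv).astype(float)
    d=np.c_[(uv[:,0]-p["cx"])/f,-(uv[:,1]-p["cy"])/f,-np.ones(len(uv))]@T[:3,:3].T
    return T[:3,3],d
def onz(p,uv,z):
    o,d=ray(p,uv); return o+d*((z-o[2])/d[:,2])[:,None]
def onplane(p,uv,q,n):
    o,d=ray(p,uv); return o+d*(((q-o)@n)/(d@n))[:,None]
def proj(p,X):
    f=210/np.tan(np.radians(p["vertical_fov"]/2)); T=p["world_from_camera"]
    c=(np.atleast_2d(X)-T[:3,3])@T[:3,:3]; return np.c_[p["cx"]-f*c[:,0]/c[:,2],p["cy"]+f*c[:,1]/c[:,2]]
def tri(p1,a,p2,b):
    o1,d1=ray(p1,a);o2,d2=ray(p2,b);d1=d1[0];d2=d2[0]
    t=np.linalg.lstsq(np.c_[d1,-d2],o2-o1,rcond=None)[0]
    A=o1+t[0]*d1;B=o2+t[1]*d2;return (A+B)/2,np.linalg.norm(A-B)
E
python3 - <<'E'
from h import *
im=cv2.imread("pics/top0.png"); p=imaging.camera_params("top")
g=im.min(2); m=cv2.morphologyEx((g>175).astype(np.uint8),cv2.MORPH_CLOSE,np.ones((9,9)))
for c in cv2.findContours(m,0,2)[0]:
    if 800<cv2.contourArea(c)<5000:
        b=cv2.boxPoints(cv2.minAreaRect(c)); w=onz(p,b,4); ctr=w.mean(0)
        e1=w[1]-w[0];e2=w[2]-w[1]; L=e1 if np.linalg.norm(e1)>np.linalg.norm(e2) else e2
        print(b.mean(0).round(1),ctr.round(1),"dist",np.hypot(*ctr[:2]).round(),"sides",np.linalg.norm(e1).round(),np.linalg.norm(e2).round(),"long axis deg",np.degrees(np.arctan2(L[1],L[0])).round(1))
s=imaging.read_camera("side")[:,:,::-1]
a=cv2.resize(im[180:260,150:240],(400,356),interpolation=cv2.INTER_CUBIC)
b=cv2.resize(im[150:255,315:440],(400,336),interpolation=cv2.INTER_CUBIC)
c=cv2.resize(s[165:220,175:265],(400,244),interpolation=cv2.INTER_CUBIC)
d=cv2.resize(s[220:370,275:405],(230,264),interpolation=cv2.INTER_CUBIC)
o=np.zeros((600,800,3),np.uint8);o[:336,400:]=b;o[:336,:400]=a[:336];o[336:580,:400]=c;o[336:600,400:630]=d
cv2.imwrite("pics/crop1.png",o)
E
```

```text
[356.3 306.2] [ 319.  -178.9    4. ] dist 366.0 sides 92.0 151.0 long axis deg -128.7
[274.8 288.8] [358.3  27.8   4. ] dist 359.0 sides 82.0 84.0 long axis deg -133.7
[176.5 298.9] [328.3 276.    4. ] dist 429.0 sides 90.0 150.0 long axis deg -159.5
[194.8 220.6] [527.1 236.    4. ] dist 578.0 sides 153.0 92.0 long axis deg -62.1
[380.4 205.1] [ 576.3 -239.     4. ] dist 624.0 sides 165.0 201.0 long axis deg -108.6
[ 26.4 206.3] [556.  670.6   4. ] dist 871.0 sides 170.0 235.0 long axis deg -160.6
[480.  56.] [ 974.4 -499.4    4. ] dist 1095.0 sides 416.0 60.0 long axis deg -88.9
[39.  29.5] [1025.2  665.6    4. ] dist 1222.0 sides 208.0 161.0 long axis deg -89.0
```

View pics/crop1.png

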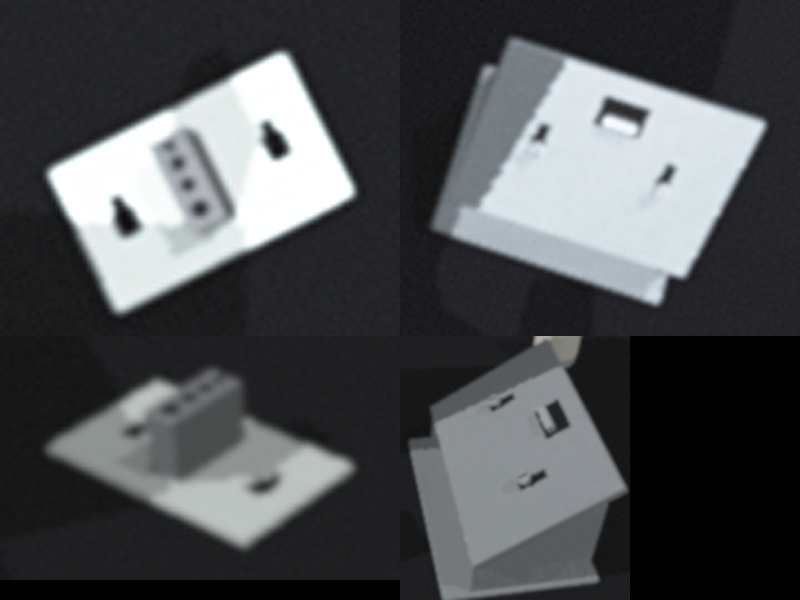

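The crop shows the plate at top px (195,221), 578 mm from the base, with slots pointing up and left, so plate +x is at about 27.9°. Its block stands at the centre, and both views agree it's the right plate. The decoys are 429 mm and 366 mm away. The stand face corners are visible in both views, so I'll triangulate them.

```bash
python3 - <<'E'
from h import *
t=imaging.camera_params("top");s=imaging.camera_params("side");w=imaging.camera_params("wrist")
A=dict(TL=((349.4,161.9),(359.8,223.4)),TR=((429.7,188.1),(403.3,307)),BR=((404.7,236.6),(315.7,348.3)),BL=((332.8,214.7),(293,260.7)))
P={}
for k,(a,b) in A.items(): P[k],e=tri(t,a,s,b);print(k,P[k].round(1),e.round(1))
d=lambda a,b:np.linalg.norm(P[a]-P[b]).round(1)
print("w",d('TL','TR'),d('BL','BR'),"h",d('TL','BL'),d('TR','BR'))
for a,b in(('TR','TL'),('BR','BL')): v=P[b]-P[a];print("yaw of y",np.degrees(np.arctan2(v[1],v[0]))-90)
for a,b in(('BL','TL'),('BR','TR')): v=P[b]-P[a];print("slope",np.degrees(np.arctan2(v[2],np.hypot(v[0],v[1]))),"dir",np.degrees(np.arctan2(v[1],v[0])))
print("ctr",sum(P.values())/4)
# block top from triang: plate ctr in tool
R=r.state()["tool_rot"]; T=w["world_from_camera"];print("cam in tool",(R.T@(T[:3,3]-r.state()["ee_pos"])).round(1),"axes",(R.T@T[:3,:3]).round(2),w["vertical_fov"])
E
```

```text
TL [ 665.1 -139.1  124.8] 4.1
TR [ 606.7 -319.6  129.7] 1.7
BR [ 496.7 -285.    57.8] 1.4
BL [ 549.  -111.6   58. ] 7.1
w 189.7 181.0 h 136.7 135.9
yaw of y -17.924745284329873
yaw of y -16.781657095308233
slope 29.23801304137129 dir -13.326176818846726
slope 31.957399006181426 dir -17.464599829516114
ctr [ 579.37418023 -213.8348363    92.59271722]
cam in tool [  69.9   -0.9 -179.7] axes [[ 0.    0.97  0.24]
 [ 1.   -0.    0.  ]
 [ 0.    0.24 -0.97]] 62.07898366297401
```

Call:
{"op": "send_rows", "data": {"commands": [[0.5, -0.25, -0.1, 0, 1], [1, -0.5, -0.2, 0, 1]]}}

```text
time: 0.4
ee_pos: [293.5, -445.7, 224.9]
tool_rot: [[0.925, 0.381, -0.0], [0.381, -0.925, 0.001], [0.0, -0.001, -1.0]]
force: [0.5, 0.9, 1.1]
opening: 0.997
grip_force: 0.0
```

Call:
{"op": "send_rows", "data": {"commands": [[0.5, -0.25, -0.1, 0, 1], [1, -0.5, -0.2, 0, 1]]}}

```text
time: 0.65
ee_pos: [367.3, -360.7, 245.5]
tool_rot: [[0.924, 0.382, -0.0], [0.382, -0.924, 0.0], [-0.0, -0.0, -1.0]]
force: [-0.5, -0.3, -0.3]
opening: 1.002
grip_force: 0.0
```

Call:
{"op": "send_rows", "data": {"commands": [[0.5, -0.25, 0, 0, 1], [1, -0.5, 0, 0, 1], [1, -0.5, 0, 0, 1]]}}

```text
time: 1.02
ee_pos: [441.5, -274.7, 245.2]
tool_rot: [[0.921, 0.388, -0.0], [0.388, -0.921, 0.001], [0.0, -0.001, -1.0]]
force: [0.4, -0.6, 0.3]
opening: 1.002
grip_force: 0.0
```

```bash
python3 - <<'E'
from h import *
import pickle
s=r.state(); p=imaging.camera_params("wrist"); im=imaging.read_camera("wrist")
cv2.imwrite("pics/w1.png",im[:,:,::-1]); pickle.dump(p,open("w1.pkl","wb"))
print(s["time"],s["ee_pos"],s["qd"].round(1) if hasattr(s["qd"],'round') else s["qd"])
A=dict(TL=(665.1,-139.1,124.8),TR=(606.7,-319.6,129.7),BR=(496.7,-285,57.8),BL=(549,-111.6,58))
print(proj(p,list(A.values())))
E
```

```text
1.025 [ 441.50861455 -274.69747488  245.18702026] [-4.   0.1  0.1 -2.4 -0.3 -1.5]
[[ 227.79259294 -145.07923205]
 [ 417.56227942   44.708438  ]
 [ 311.13752254  153.66392926]
 [ 168.07173156   31.18860456]]
```

View pics/w1.png

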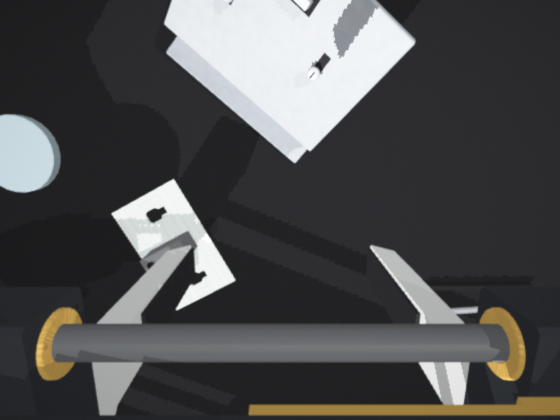

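The wrist view shows the lower part of the stand at the top of the picture, with one screw at (315,72). The fingers fill rows 240 and below. I'll move forward to see the whole face.

Call:
{"op": "send_rows", "data": {"commands": [[0.5, 0, -0.2, 0, 1], [0.9, 0, -0.3, 0, 1], [0.9, 0, -0.3, 0, 1], [0.9, 0, -0.3, 0, 1]]}}

```text
time: 1.58
ee_pos: [521.7, -244.5, 274.7]
tool_rot: [[0.924, 0.381, -0.002], [0.381, -0.924, 0.0], [-0.002, -0.001, -1.0]]
force: [-0.3, -0.2, -0.1]
opening: 1.002
grip_force: 0.0
```

```bash
python3 - <<'E'
from h import *
import pickle
s=r.state(); p=imaging.camera_params("wrist"); im=imaging.read_camera("wrist")
cv2.imwrite("pics/w2.png",im[:,:,::-1]); pickle.dump(p,open("w2.pkl","wb"))
print(s["time"],s["ee_pos"])
cv2.imwrite("pics/w2z.png",cv2.resize(im[0:300,130:530,::-1],(800,600),interpolation=cv2.INTER_CUBIC))
E
```

```text
1.575 [ 521.66766113 -244.48500275  274.67875893]
```

View pics/w2z.png

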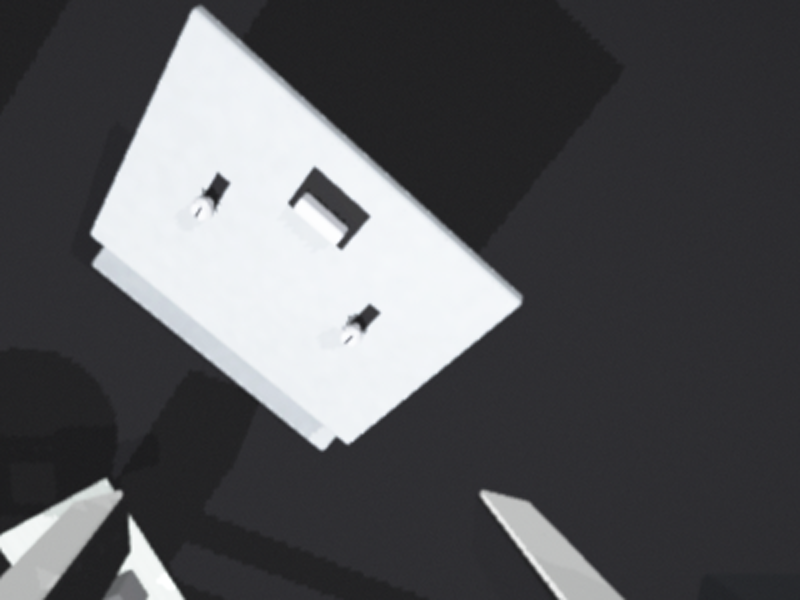

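The view shows the whole face. In wrist pixels the corners are TL (229.5,3), TR (391,149.5), BR (304,221.5) and BL (175.5,116.5). The screw heads are at (231,104.5) and (305,168), and the catch is at (290,109.5). The screws sit in the lower part of their adjustment slots.

```bash
cat > fit.py <<'E'
from h import *
import pickle
from scipy.optimize import least_squares
t=imaging.camera_params("top");s=imaging.camera_params("side");w=pickle.load(open("w2.pkl","rb"))
C=np.array([[80,95,0],[80,-95,0],[-60,-95,0],[-60,95,0]],float)
O=[(w,[(229.5,3),(391,149.5),(304,221.5),(175.5,116.5)],1.),(t,[(349.4,161.9),(429.7,188.1),(404.7,236.6),(332.8,214.7)],.8),(s,[(359.8,223.4),(403.3,307),(315.7,348.3),(293,260.7)],.5)]
def pose(v):
    a,b=np.radians(v[3]),np.radians(35)
    x=np.array([np.cos(a)*np.cos(b),np.sin(a)*np.cos(b),np.sin(b)]);y=np.array([-np.sin(a),np.cos(a),0])
    return np.c_[x,y,np.cross(x,y)],np.array(v[:3])
def res(v,O):
    R,o=pose(v);return np.concatenate([((proj(p,C@R.T+o)-u)*k).ravel() for p,u,k in O])
def fit(O): return least_squares(res,[580,-214,88,-17],args=(O,),loss="soft_l1")
if __name__=="__main__":
    for o in(O,O[:1],O[1:]):
        f=fit(o);print(f.x.round(1),res(f.x,o).reshape(-1,2).round(1).tolist())
        R,q=pose(f.x)
        for n,uv,z in(("sL",(231,104.5),11),("sR",(305,168),11),("catch",(290,109.5),8)):
            print(n,((onplane(w,uv,q+R[:,2]*z,R[:,2])-q)@R).round(1))
E
python3 fit.py
```

```text
[ 573.9 -208.4   82.   -17.5] [[-0.9, 0.1], [0.7, 1.6], [0.4, -0.1], [0.6, -0.3], [-0.0, -0.8], [-0.4, -0.6], [-1.1, -0.8], [-2.7, -3.0], [-0.8, -0.9], [-0.3, 0.1], [-0.1, 1.7], [-0.6, 0.1]]
sL [[10.  48.3 11. ]]
sR [[  9.6 -47.7  11. ]]
catch [[47.4  0.7  8. ]]
[ 574.1 -208.1   81.   -17.4] [[-1.2, 0.0], [0.2, 1.0], [0.3, -0.6], [0.7, -0.5]]
sL [[ 9.8 48.  11. ]]
sR [[  9.3 -48.2  11. ]]
catch [[47.2  0.3  8. ]]
[ 571.8 -210.4   84.9  -17.1] [[0.7, -0.1], [0.7, -0.2], [-0.0, -0.2], [-1.9, -2.2], [-1.0, -1.1], [-0.1, 0.0], [-0.1, 2.0], [-1.0, 0.1]]
sL [[12.2 50.2 11. ]]
sR [[ 11.1 -44.7  11. ]]
catch [[48.8  3.   8. ]]
```

The screws come out at panel x ≈ 9.7 and y = ±48, which matches the drawing. The catch gives 10.3, so the setting is about −4 mm. That puts insertion at panel x ≈ +12 and home at ≈ −4. Next I'll move to the plate and take a close look.

Call:
{"op": "send_rows", "data": {"commands": [[0.13, -0.43, 0.04, 0, 1], [0.26, -0.87, 0.09, 0, 1]]}}

```text
time: 1.88
ee_pos: [512.2, -153.6, 265.7]
tool_rot: [[0.925, 0.379, -0.001], [0.379, -0.925, 0.0], [-0.001, -0.001, -1.0]]
force: [0.0, 0.4, 1.5]
opening: 1.0
grip_force: 0.0
```

Call:
{"op": "send_rows", "data": {"commands": [[0.13, -0.43, 0.04, 0, 1], [0.26, -0.87, 0.09, 0, 1]]}}

```text
time: 2.12
ee_pos: [503.0, -62.6, 256.9]
tool_rot: [[0.925, 0.38, -0.001], [0.38, -0.925, -0.0], [-0.001, -0.0, -1.0]]
force: [-0.1, -0.0, 1.0]
opening: 0.999
grip_force: 0.0
```

Call:
{"op": "send_rows", "data": {"commands": [[0.13, -0.43, 0.04, 0, 1], [0.26, -0.87, 0.09, 0, 1]]}}

```text
time: 2.38
ee_pos: [494.0, 27.6, 248.0]
tool_rot: [[0.925, 0.38, -0.0], [0.38, -0.925, -0.0], [-0.001, 0.0, -1.0]]
force: [0.8, 0.0, 0.0]
opening: 0.998
grip_force: 0.0
```

Call:
{"op": "send_rows", "data": {"commands": [[0.13, -0.43, 0.04, 0, 1], [0.26, -0.87, 0.09, 0, 1]]}}

```text
time: 2.62
ee_pos: [485.0, 117.8, 239.0]
tool_rot: [[0.925, 0.381, -0.0], [0.381, -0.925, -0.0], [-0.0, 0.0, -1.0]]
force: [0.1, 0.7, -0.5]
opening: 1.002
grip_force: 0.0
```

Call:
{"op": "send_rows", "data": {"commands": [[0.13, -0.43, 0.04, -0.03, 1], [0.26, -0.87, 0.09, -0.03, 1], [0.26, -0.87, 0.09, -0.03, 1], [0.26, -0.87, 0.09, -0.03, 1]]}}

```text
time: 3.12
ee_pos: [476.4, 206.8, 230.2]
tool_rot: [[0.884, 0.467, -0.001], [0.467, -0.884, -0.001], [-0.001, 0.001, -1.0]]
force: [-0.1, 0.8, 0.3]
opening: 1.0
grip_force: 0.0
```

```bash
python3 - <<'E'
from h import *
import pickle
s=r.state(); p=imaging.camera_params("wrist"); im=imaging.read_camera("wrist")
cv2.imwrite("pics/w3.png",im[:,:,::-1]); pickle.dump(p,open("w3.pkl","wb"))
print(s["time"],s["ee_pos"],s["tool_rot"])
E
```

```text
3.125 [476.36057325 206.84556787 230.17760033] [[ 8.84232695e-01  4.67046280e-01 -5.59261162e-04]
 [ 4.67045577e-01 -8.84232621e-01 -1.04955551e-03]
 [-9.84707960e-04  6.66850845e-04 -9.99999293e-01]]
```

View pics/w3.png

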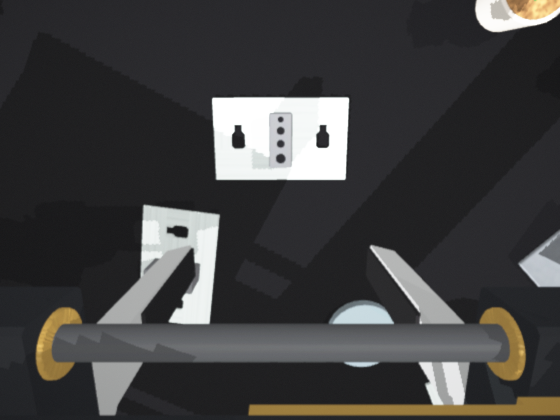

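The target plate is square to the picture, at cols 213–349 and rows 97–180, with the block at (281,140) and the slots pointing up. I'll measure it at z = 4.

```bash
python3 - <<'E'
from h import *
import pickle
p=pickle.load(open("w3.pkl","rb")); im=cv2.imread("pics/w3.png")[80:198,195:365]
m=cv2.morphologyEx((im.min(2)>110).astype(np.uint8),cv2.MORPH_CLOSE,np.ones((15,15)))
c=max(cv2.findContours(m,0,2)[0],key=cv2.contourArea)
q=cv2.approxPolyDP(cv2.convexHull(c),6,True)[:,0]+[195,80]; print(q.tolist())
w=onz(p,q+0.5*0,4);ctr=w.mean(0);print(w.round(1),ctr)
for i in range(len(w)):
    v=w[(i+1)%len(w)]-w[i];print(np.linalg.norm(v).round(1),np.degrees(np.arctan2(v[1],v[0])).round(1))
s=r.state();R=s["tool_rot"];print("to centre, tool axes",(R.T@(ctr-s["ee_pos"])).round(1),"tool x az",np.degrees(np.arctan2(R[1,0],R[0,0])))
# block top quad guess: centre (281,140) at z=44 
print(onz(p,[(280.5,139.5)],44))
E
```

```text
[[348, 98], [344, 179], [216, 179], [213, 97]]
[[603.7 190.3   4. ]
 [524.1 148.7   4. ]
 [454.3 280.8   4. ]
 [534.9 322.6   4. ]] [529.27063368 235.60012805   4.        ]
89.8 -152.4
149.3 117.9
90.8 27.4
149.1 -62.5
to centre, tool axes [ 60.2  -1.2 226.3] tool x az 27.79439211284492
[[530.12346967 235.8050344   44.        ]]
```

Call:
{"op": "send_rows", "data": {"commands": [[0.4, -0.01, 0.4, 0, 0.8], [0.6, -0.01, 0.8, 0, 0.6], [0.6, -0.01, 1, 0, 0.6]]}}

```text
time: 3.55
ee_pos: [529.4, 235.2, 127.9]
tool_rot: [[0.885, 0.466, -0.003], [0.466, -0.885, -0.001], [-0.003, -0.0, -1.0]]
force: [0.9, 0.2, -0.2]
opening: 0.718
grip_force: 0.0
```

Call:
{"op": "send_rows", "data": {"commands": [[0, 0, 0.5, 0, 0.6], [0, 0, 0.9, 0, 0.6], [0, 0, 1, 0, 0.6], [0, 0, 1, 0, 0.6]]}}

```text
time: 4.05
ee_pos: [529.6, 236.2, 30.7]
tool_rot: [[0.884, 0.467, -0.0], [0.467, -0.884, -0.0], [-0.0, 0.0, -1.0]]
force: [0.1, 0.4, 0.7]
opening: 0.6
grip_force: 0.0
```

Call:
{"op": "send_rows", "data": {"commands": [[0, 0, 0.18, 0, 0.6], [0, 0, 0.18, 0, 0.6], [0, 0, 0.18, 0, 0], [0, 0, 0.18, 0, 0], [0, 0, 0.18, 0, 0]]}}

```text
time: 4.68
ee_pos: [529.4, 237.4, 12.9]
tool_rot: [[0.884, 0.468, 0.001], [0.468, -0.884, 0.0], [0.001, 0.0, -1.0]]
force: [0.6, -0.6, -0.7]
opening: 0.317
grip_force: 0.0
```

Call:
{"op": "send_rows", "data": {"commands": [[0, 0, 0, 0, 0], [0, 0, 0, 0, 0], [0, 0, 0, 0, 0]]}}

```text
time: 5.05
ee_pos: [529.6, 237.2, 12.9]
tool_rot: [[0.884, 0.468, 0.001], [0.468, -0.884, -0.0], [0.001, 0.0, -1.0]]
force: [-0.1, -1.5, 3.4]
opening: 0.253
grip_force: 30.0
```

Gripped at 23.8 mm opening, with the grasp point at about plate (1, 0, 32). The tool can't tilt, so the plate will have to turn about the pads as its top edge is pressed on the slope. Next I'll lift and carry it to the stand.

Call:
{"op": "send_rows", "data": {"commands": [[0, 0, -0.1, 0, 0], [0, 0, -0.4, 0, 0], [0, 0, -0.8, 0, 0], [0, 0, -1, 0, 0]]}}

```text
time: 5.55
ee_pos: [530.0, 237.8, 114.9]
tool_rot: [[0.884, 0.468, 0.003], [0.468, -0.884, 0.001], [0.003, 0.0, -1.0]]
force: [0.1, 1.0, -1.6]
opening: 0.252
grip_force: 30.0
```

Call:
{"op": "send_rows", "data": {"commands": [[0, 0.15, -0.4, 0, 0], [-0.15, 0.42, -0.8, 0, 0], [-0.33, 0.83, -0.8, 0, 0]]}}

```text
time: 5.92
ee_pos: [541.3, 149.1, 197.1]
tool_rot: [[0.883, 0.47, 0.008], [0.47, -0.883, 0.002], [0.008, 0.002, -1.0]]
force: [-0.2, -0.6, -1.7]
opening: 0.255
grip_force: 30.0
```

Call:
{"op": "send_rows", "data": {"commands": [[-0.16, 0.42, 0, 0, 0], [-0.33, 0.83, 0, 0, 0]]}}

```text
time: 6.18
ee_pos: [547.9, 58.7, 192.5]
tool_rot: [[0.884, 0.468, -0.001], [0.468, -0.884, 0.001], [-0.0, -0.001, -1.0]]
force: [-0.2, 0.7, -2.8]
opening: 0.252
grip_force: 30.0
```

Call:
{"op": "send_rows", "data": {"commands": [[-0.16, 0.42, 0, 0, 0], [-0.33, 0.83, 0, 0, 0]]}}

```text
time: 6.42
ee_pos: [557.6, -30.2, 192.3]
tool_rot: [[0.884, 0.468, -0.001], [0.468, -0.884, 0.001], [-0.0, -0.001, -1.0]]
force: [0.8, 0.1, -1.6]
opening: 0.256
grip_force: 30.0
```

Call:
{"op": "send_rows", "data": {"commands": [[-0.16, 0.42, 0, 0, 0], [-0.33, 0.83, 0, 0, 0]]}}

```text
time: 6.68
ee_pos: [567.4, -118.9, 192.2]
tool_rot: [[0.884, 0.468, -0.001], [0.468, -0.884, 0.001], [-0.0, -0.001, -1.0]]
force: [0.2, -0.1, -2.1]
opening: 0.252
grip_force: 30.0
```

Call:
{"op": "send_rows", "data": {"commands": [[-0.16, 0.42, 0, 0, 0], [-0.33, 0.83, 0, 0, 0], [-0.33, 0.83, 0, 0, 0]]}}

```text
time: 7.05
ee_pos: [577.1, -209.5, 192.0]
tool_rot: [[0.886, 0.464, -0.001], [0.464, -0.886, 0.0], [-0.001, -0.0, -1.0]]
force: [-0.6, 0.6, -1.3]
opening: 0.257
grip_force: 30.0
```

Call:
{"op": "send_rows", "data": {"commands": [[0, 0, 0, 0.055, 0], [0, 0, 0, 0.11, 0], [0, 0, 0, 0.165, 0], [0, 0, 0, 0.22, 0], [0, 0, 0, 0.252, 0]]}}

```text
time: 7.68
ee_pos: [577.1, -204.8, 192.1]
tool_rot: [[0.953, -0.302, -0.001], [-0.302, -0.953, 0.002], [-0.002, -0.001, -1.0]]
force: [-0.1, 0.3, -1.8]
opening: 0.252
grip_force: 30.0
```

Call:
{"op": "send_rows", "data": {"commands": [[0, 0, 0, 0, 0], [0, 0, 0, 0, 0]]}}

```text
time: 7.92
ee_pos: [577.3, -205.8, 192.3]
tool_rot: [[0.955, -0.298, -0.0], [-0.298, -0.955, 0.001], [-0.001, -0.0, -1.0]]
force: [-0.3, 0.4, -1.4]
opening: 0.256
grip_force: 30.0
```

```bash
cat > st.py <<'E'
from h import *
# panel frame u,v (horizontal along stand, vertical) and TCP errors
s=r.state();R=s["tool_rot"];P=np.array([574,-208.3,81.5]);d=np.array([np.cos(np.radians(-17.5)),np.sin(np.radians(-17.5))])
e=s["ee_pos"]-P;u=e[:2]@d;l=e[:2]@[-d[1],d[0]];v=e[2]+19
c,k=np.cos(np.radians(35)),np.sin(np.radians(35))
print("t",round(s["time"],2),"grasp u,lat,v",round(u,1),round(l,1),round(v,1),"panel x,z",round(u*c+v*k,1),round(v*c-u*k,1),"az",np.degrees(np.arctan2(R[1,0],R[0,0])).round(2),"F u,lat,z",np.round([s["force"][:2]@d,s["force"][:2]@[-d[1],d[0]],s["force"][2]],1),"grip",s["grip_force"],"tilt",R[2].round(4))
E
python3 st.py
```

```text
t 7.92 grasp u,lat,v 2.4 3.4 129.8 panel x,z 76.5 104.9 az -17.33 F u,lat,z [-0.4  0.3 -1.4] grip 29.999499320983887 tilt [-6.e-04 -5.e-04 -1.e+00]
```

Call:
{"op": "send_rows", "data": {"commands": [[0, 0.034, 0.3, 0, 0], [0, 0.034, 0.55, 0, 0], [0, 0.034, 0.62, 0, 0], [0, 0.034, 0.62, 0, 0]]}}

```text
time: 8.43
ee_pos: [576.5, -209.7, 131.0]
tool_rot: [[0.954, -0.299, -0.0], [-0.299, -0.954, 0.0], [-0.0, -0.0, -1.0]]
force: [0.1, 0.4, -0.6]
opening: 0.253
grip_force: 30.0
```

Call:
{"op": "send_rows", "data": {"commands": [[-0.02, 0, 0.04, 0, 0], [-0.04, 0, 0.1, 0, 0], [-0.04, 0, 0.1, 0, 0]]}}

```text
time: 8.8
ee_pos: [574.2, -209.1, 123.6]
tool_rot: [[0.954, -0.299, 0.004], [-0.299, -0.954, -0.001], [0.004, 0.0, -1.0]]
force: [-2.7, 2.4, 6.0]
opening: 0.253
grip_force: 30.0
```

```bash
python3 st.py
```

```text
t 8.8 grasp u,lat,v 0.4 -0.7 61.1 panel x,z 35.4 49.8 az -17.42 F u,lat,z [-3.3  1.4  6. ] grip 30.001725554466248 tilt [ 4.3e-03  2.0e-04 -1.0e+00]
```

Contact at about 7 N, as expected. I'll continue the pivot.

Call:
{"op": "send_rows", "data": {"commands": [[-0.02, 0, 0.06, 0, 0], [-0.04, 0, 0.1, 0, 0], [-0.04, 0, 0.1, 0, 0]]}}

```text
time: 9.18
ee_pos: [571.4, -208.2, 113.8]
tool_rot: [[0.954, -0.299, 0.006], [-0.299, -0.954, -0.002], [0.007, 0.0, -1.0]]
force: [-0.8, 2.2, 5.6]
opening: 0.253
grip_force: 30.0
```

```bash
python3 st.py; python3 - <<'E'
from h import *
im=imaging.read_camera("side");cv2.imwrite("pics/s2.png",cv2.resize(im[200:380,250:430,::-1],(600,600),interpolation=cv2.INTER_CUBIC))
E
```

```text
t 9.18 grasp u,lat,v -2.5 -0.7 51.3 panel x,z 27.4 43.5 az -17.42 F u,lat,z [-1.4  1.8  5.6] grip 30.00146359205246 tilt [ 6.6e-03  2.0e-04 -1.0e+00]
```

View pics/s2.png

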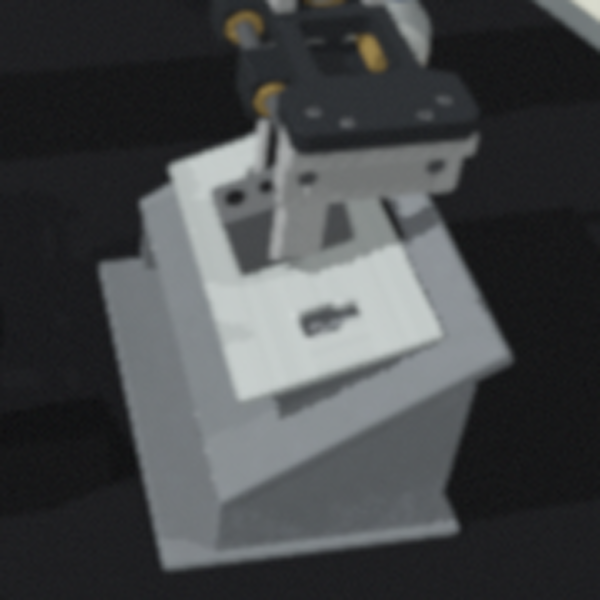

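The plate tilts as intended, now about 17° short of flush, with the keyhole at crop (328,318) right above its screw. The edge is about 3 mm too high up the slope, so I'll correct that while continuing.

Call:
{"op": "send_rows", "data": {"commands": [[-0.02, -0.005, 0.03, 0, 0], [-0.04, -0.005, 0.065, 0, 0], [-0.04, -0.005, 0.065, 0, 0]]}}

```text
time: 9.6
ee_pos: [568.4, -207.3, 107.8]
tool_rot: [[0.954, -0.3, 0.008], [-0.299, -0.954, -0.004], [0.008, 0.001, -1.0]]
force: [-1.6, 0.6, 6.5]
opening: 0.251
grip_force: 30.0
```

```bash
python3 st.py
```

```text
t 9.6 grasp u,lat,v -5.7 -0.7 45.3 panel x,z 21.3 40.3 az -17.43 F u,lat,z [-1.7  0.1  6.5] grip 30.00167191028595 tilt [ 0.0085  0.0012 -1.    ]
```

Call:
{"op": "send_rows", "data": {"commands": [[-0.01, 0, 0.03, 0, 0], [-0.01, 0, 0.06, 0, 0], [-0.01, 0, 0.06, 0, 0]]}}

```text
time: 9.98
ee_pos: [567.1, -206.9, 101.5]
tool_rot: [[0.954, -0.299, 0.007], [-0.299, -0.954, -0.003], [0.007, 0.001, -1.0]]
force: [-0.5, 0.7, 6.4]
opening: 0.257
grip_force: 30.0
```

```bash
python3 st.py; python3 - <<'E'
from h import *
a=imaging.read_camera("top");cv2.imwrite("pics/t3r.png",a[:,:,::-1]);im=imaging.read_camera("side");A=cv2.resize(im[220:360,290:410,::-1],(400,467),interpolation=cv2.INTER_CUBIC);B=cv2.resize(a[150:250,325:440,::-1],(400,348),interpolation=cv2.INTER_CUBIC)
o=np.zeros((467,800,3),np.uint8);o[:,:400]=A;o[:348,400:]=B;cv2.imwrite("pics/s3.png",o)
E
```

```text
t 9.97 grasp u,lat,v -7.0 -0.7 39.0 panel x,z 16.6 36.0 az -17.43 F u,lat,z [-0.7  0.6  6.4] grip 30.00190794467926 tilt [ 0.0075  0.0011 -1.    ]
```

View pics/s3.png

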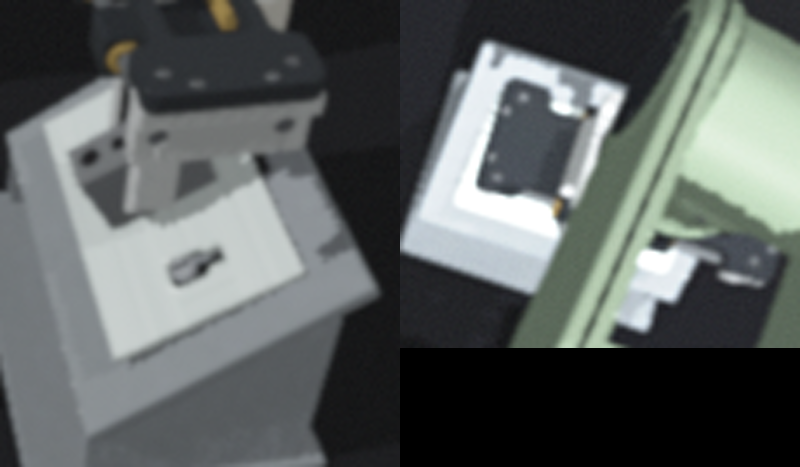

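The near screw head is standing up through the opening at crop (195,265). The heads are passing through with only 6 N on the tool, so I'll press it flat.

Call:
{"op": "send_rows", "data": {"commands": [[-0.005, 0, 0.03, 0, 0], [-0.01, 0, 0.06, 0, 0], [-0.01, 0, 0.06, 0, 0]]}}

```text
time: 10.45
ee_pos: [566.6, -206.8, 97.0]
tool_rot: [[0.954, -0.299, 0.008], [-0.299, -0.954, -0.004], [0.008, 0.001, -1.0]]
force: [-2.4, 1.1, 11.0]
opening: 0.255
grip_force: 30.0
```

```bash
python3 st.py
```

```text
t 10.45 grasp u,lat,v -7.5 -0.8 34.5 panel x,z 13.6 32.5 az -17.42 F u,lat,z [-2.6  0.3 11. ] grip 30.00516504049301 tilt [ 0.0084  0.0012 -1.    ]
```

Call:
{"op": "send_rows", "data": {"commands": [[0.005, 0, 0.01, 0, 0], [0.01, 0, 0.015, 0, 0], [0.01, 0, 0.015, 0, 0]]}}

```text
time: 10.82
ee_pos: [566.6, -206.8, 96.9]
tool_rot: [[0.954, -0.299, 0.005], [-0.299, -0.954, -0.003], [0.006, 0.001, -1.0]]
force: [-8.1, 3.4, 20.6]
opening: 0.252
grip_force: 30.0
```

```bash
python3 st.py
```

```text
t 10.82 grasp u,lat,v -7.5 -0.8 34.4 panel x,z 13.6 32.5 az -17.41 F u,lat,z [-8.8  0.8 20.6] grip 30.009685456752777 tilt [ 0.0062  0.0013 -1.    ]
```

Call:
{"op": "send_rows", "data": {"commands": [[-0.03, 0, 0.02, 0, 0], [-0.05, 0, 0.035, 0, 0], [-0.065, 0, 0.045, 0, 0], [-0.065, 0, 0.045, 0, 0]]}}

```text
time: 11.32
ee_pos: [563.7, -206.3, 94.6]
tool_rot: [[0.954, -0.299, 0.013], [-0.299, -0.954, -0.006], [0.014, 0.002, -1.0]]
force: [-2.5, 1.1, 23.2]
opening: 0.25
grip_force: 30.0
```

```bash
python3 st.py
```

```text
t 11.32 grasp u,lat,v -10.4 -1.2 32.1 panel x,z 9.9 32.3 az -17.41 F u,lat,z [-2.7  0.3 23.2] grip 30.013444125652313 tilt [ 0.014   0.0022 -0.9999]
```

The plate is flat and stiff, with about 20 N normal force and friction holding it back. I'll ease the pressure and keep sliding.

Call:
{"op": "send_rows", "data": {"commands": [[-0.01, 0, -0.012, 0, 0], [-0.03, 0, 0, 0, 0], [-0.05, 0, 0.016, 0, 0], [-0.05, 0, 0.016, 0, 0]]}}

```text
time: 11.82
ee_pos: [557.2, -204.1, 89.9]
tool_rot: [[0.954, -0.299, 0.009], [-0.299, -0.954, -0.005], [0.01, 0.002, -1.0]]
force: [-2.9, 0.5, 13.0]
opening: 0.252
grip_force: 30.0
```

```bash
python3 st.py
```

```text
t 11.82 grasp u,lat,v -17.2 -1.1 27.4 panel x,z 1.6 32.4 az -17.41 F u,lat,z [-2.9 -0.4 13. ] grip 30.00786066055298 tilt [ 0.0101  0.0019 -0.9999]
```

Call:
{"op": "send_rows", "data": {"commands": [[-0.02, 0, 0.014, 0, 0], [-0.04, 0, 0.028, 0, 0], [-0.04, 0, 0.028, 0, 0]]}}

```text
time: 12.2
ee_pos: [553.8, -203.1, 87.5]
tool_rot: [[0.954, -0.299, 0.01], [-0.299, -0.954, -0.005], [0.011, 0.002, -1.0]]
force: [-2.0, 0.8, 14.0]
opening: 0.254
grip_force: 30.0
```

```bash
python3 st.py
```

```text
t 12.2 grasp u,lat,v -20.8 -1.1 25.0 panel x,z -2.7 32.4 az -17.42 F u,lat,z [-2.1  0.1 14. ] grip 30.008621513843536 tilt [ 0.011   0.0019 -0.9999]
```

Call:
{"op": "send_rows", "data": {"commands": [[-0.02, 0, 0.014, 0, 0], [-0.03, 0, 0.02, 0, 0], [-0.03, 0, 0.02, 0, 0]]}}

```text
time: 12.58
ee_pos: [553.8, -203.2, 87.5]
tool_rot: [[0.954, -0.3, 0.016], [-0.299, -0.954, -0.007], [0.017, 0.002, -1.0]]
force: [1.7, 0.6, 17.0]
opening: 0.253
grip_force: 30.0
```

```bash
python3 st.py
```

```text
t 12.57 grasp u,lat,v -20.8 -1.2 25.0 panel x,z -2.7 32.4 az -17.43 F u,lat,z [ 1.5  1.1 17. ] grip 30.009233951568604 tilt [ 0.0173  0.002  -0.9998]
```

The slide stopped hard at panel x = −2.7 after 16.3 mm of travel, as predicted for home. I'll relax the push, then look for the catch.

Call:
{"op": "send_rows", "data": {"commands": [[0.02, 0, -0.025, 0, 0], [0.02, 0, -0.025, 0, 0]]}}

```text
time: 12.82
ee_pos: [553.7, -203.1, 87.4]
tool_rot: [[0.954, -0.3, 0.012], [-0.3, -0.954, -0.006], [0.013, 0.002, -1.0]]
force: [1.6, -0.9, 10.4]
opening: 0.252
grip_force: 30.0
```

```bash
python3 st.py; python3 - <<'E'
from h import *
im=imaging.read_camera("side");cv2.imwrite("pics/s4.png",cv2.resize(im[220:370,280:410,::-1],(520,600),interpolation=cv2.INTER_CUBIC))
E
```

```text
t 12.82 grasp u,lat,v -20.9 -1.2 24.9 panel x,z -2.8 32.4 az -17.43 F u,lat,z [ 1.8 -0.4 10.4] grip 30.0054270029068 tilt [ 0.0128  0.0019 -0.9999]
```

View pics/s4.png

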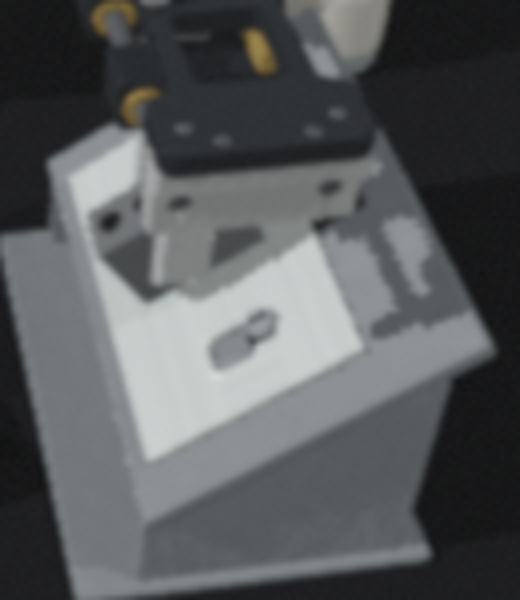

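The near screw is at the upper end of its slot (265,325), so the plate is home. The catch is hidden behind the gripper. I'll release and lift away.

Call:
{"op": "send_rows", "data": {"commands": [[0, 0, -0.025, 0, 0], [0, 0, -0.025, 0, 0.55], [0, 0, -0.025, 0, 0.55], [0, 0, -0.025, 0, 0.55], [0, 0, -0.025, 0, 0.55]]}}

```text
time: 13.5
ee_pos: [548.1, -200.4, 84.1]
tool_rot: [[0.954, -0.3, -0.001], [-0.3, -0.954, 0.001], [-0.001, -0.0, -1.0]]
force: [0.3, 0.0, 0.0]
opening: 0.547
grip_force: 0.0
```

Call:
{"op": "send_rows", "data": {"commands": [[0, 0, -0.1, 0, 0.55], [0, 0, -0.4, 0, 0.55], [0, 0, -0.8, 0, 0.55], [0, 0, -1, 0, 0.55]]}}

```text
time: 14.0
ee_pos: [549.9, -201.4, 188.1]
tool_rot: [[0.954, -0.3, 0.004], [-0.3, -0.954, -0.002], [0.005, 0.001, -1.0]]
force: [-0.1, -0.2, 0.7]
opening: 0.547
grip_force: 0.0
```

Call:
{"op": "send_rows", "data": {"commands": [[-0.3, 0, -0.4, 0, 0.55], [-0.7, 0, -0.7, 0, 0.55], [-0.7, 0, -0.7, 0, 0.55], [-0.7, 0, -0.7, 0, 0.55]]}}

```text
time: 14.5
ee_pos: [481.9, -179.7, 254.7]
tool_rot: [[0.954, -0.3, 0.001], [-0.3, -0.954, -0.0], [0.001, 0.0, -1.0]]
force: [-0.1, 0.5, -1.0]
opening: 0.55
grip_force: 0.0
```

```bash
python3 st.py; python3 - <<'E'
from h import *
s=imaging.read_camera("side");w=imaging.read_camera("wrist")
A=cv2.resize(s[220:370,280:410,::-1],(390,450),interpolation=cv2.INTER_CUBIC);B=cv2.resize(w[0:300,140:413,::-1],(410,450))
cv2.imwrite("pics/f.png",np.hstack([A,B]))
E
```

```text
t 14.5 grasp u,lat,v -96.4 -0.4 192.2 panel x,z 31.3 212.7 az -17.46 F u,lat,z [-0.2  0.4 -1. ] grip 0.0 tilt [ 9.e-04  1.e-04 -1.e+00]
```

View pics/f.png

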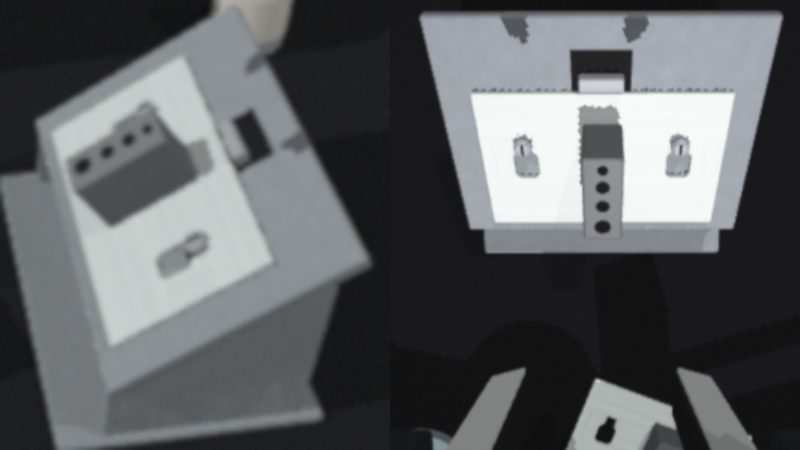

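The plate lies flat. Both screws are at the upper ends of their slots, at (523,145) and (680,145), and the catch stands up behind the top edge at (601,82). The robot is clear, so I'm handing it in.

```bash
python3 -c "
from rig import r
print(r.sign_off())"
```

```text
the job is handed in; nothing more can be done
None
```

The plate is hung on the stand: both screws sit at the ends of their slots, the catch is up behind its top edge, and the arm is clear; I handed the job in at about 14.5 s.

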